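# Shut the talking-book player's lid and start the tape

### The job

A tape has been loaded into the grey cassette player. With the fingertips, swing its open lid down until it is fully shut, without slamming it, then push the green play key all the way down so that it stays down. Press no other key, do not pick up or shove the player, and leave the tapes, the tape case and the bottle around it where they are.

Things in the scene. Friction and masses are not known exactly. Their poses are not given: they have to be found in the camera images.
- player: grey talking-book cassette player standing loose on the table on rubber feet, about 1 kg, 240 (its x) x 190 (its y) x 53 mm tall to its deck, with a black carrying handle out to 152 mm at the far end. Origin at the centre of its underside; its -x side (the end with the row of keys) faces the robot to within about 0.4 rad, its z is up
- lid (a joint): lid angle, rad: 0 fully shut (flat on the deck, outer face up), growing as its free edge (next to the keys) rises, at most 1.1. Stiff hinge: it stays at any angle where it is left and shuts with about 1 N at the free edge; no latch. Faster than 4 rad/s (about 0.33 m/s at the free edge) counts as slamming
- lid_hinge (a point): middle of the lid's hinge line, 14 mm to +x of the player's origin and 55.5 mm above the table; the hinge line runs along the player's y. The point does not turn with the lid: its axes are those of the player
- lid_edge (a point): middle of the lid's free edge on its outer (upper) face; moves with the lid; when shut 58 mm above the table and 70 mm to -x of the player's origin. The lid: black flat frame with a clear window, 84 mm from hinge line to free edge, 118 mm along the hinge, 5 mm thick about the hinge line; the bar along its free edge is solid, 22 mm wide
- play_key (a joint): travel of the green play key, m: 0 up, 0.007 fully down. It moves straight down at about 3 N and stays down where it is left (no spring)
- play_top (a point): middle of the top face of the green play key (widest, middle key, white arrowhead), 36 (player's x) x 40 (player's y) mm; 101 mm to -x of the player's origin, 57 mm above the table when up, 4 mm above its neighbours; moves with the key. 3 mm gap to the key on either side; the deck bar, 53 mm high, begins 21 mm to +x of this point
- rewind_key (a joint): travel of the black rewind key, left (+y) of play, 26 mm wide, top 53 mm above the table, m: 0 up, 0.007 down; sprung, comes up by itself
- forward_key (a joint): travel of the black forward key, right (-y) of play, otherwise as rewind
- eject_key (a joint): travel of the white eject key at the left end of the row, otherwise as rewind
- stop_key (a joint): travel of the red stop key at the right end of the row, otherwise as rewind
- white_tape: loose white cassette with a yellow label lying flat, 64 x 102 x 12 mm, origin at the centre of its underside; a bystander beside the player
- black_tape: loose black cassette lying flat, 64 x 102 x 12 mm, origin at the centre of its underside; a bystander beside the player
- case: loose, empty cassette case, black tray 72 x 110 x 17 mm with its clear flap standing open at its +x edge, about 68 mm tall in all, reaching 65 mm to +x; origin at the centre of the tray's underside; a bystander beside the player
- bottle: small standing amber bottle of head cleaner, 42 mm across, 95 mm tall, origin at the centre of its underside; a bystander beside the player

How it is judged:
By the outcome, as a careful person would: the job done as asked, in the order asked, and still so for the second after the job is handed in, with the robot touching nothing.
It also fails if it takes over 38 s, if anything falls off the work surface, if the arm or the gripper's body presses on something with over 40 N, if the wrist force passes 120 N, or if a joint passes its speed limit or range.

### The arm

A 6-joint arm with a two-finger parallel gripper is mounted at the origin on the work surface. World frame = base frame: x ahead of the robot, y to its left, z up, the work surface at z = 0. Lengths are in m, angles in rad, forces in N, time in s.
With the tool pointing down it reaches from about 0.275 to 0.85 m from the base axis. Payload 19 kg.
Tool frame: the origin (TCP) lies at the very end of the fingers, on their centre line; the grasp point (between the pads) lies 19 mm behind it; z points along the fingers, y is the line along which they close (so a half turn about z gives the same grasp; the last joint's range is limited). The gripper opens to 85 mm and grips with 20 to 120 N. Pads are 22 mm wide; open, the fingers measure 114 mm over their backs; the gripper's body (76 mm by 85 mm) begins 54 mm behind the grasp point. The pads swing forward as they close: fully open they stand 13 mm farther back than shut.
Start: joints at [1.135, 0.15, 1.437, -0, 1.554, -0.134], TCP at [0.171, 0.549, 0.231] pointing down, gripper open.
Joint ranges: [-2.8, 2.8], [-0.68, 2.1], [0.12, 2.68], [-1.39, 4.53], [0.16, 2.79], [-2.81, 2.81]. Speed limits (rad/s): [1.89, 1.89, 2.22, 3.01, 3.01, 3.01].

### API

Orientations are given as a unit quaternion [x, y, z, w].
In Python, from workcell import bot gives the robot as it stands.
- The arm moves only by the shell command python3 -m creep 'ROWS' [OPENING]. ROWS is JSON, a list that holds one entry, the list of rows, each a list of 6 numbers: the shift along the world's x, y, z as a fraction of full scale, then the turn, a rotation vector about the world's x, y, z as a fraction of full scale. A call has exactly 10 rows; each row is the pose to reach, as a shift and turn from the pose commanded when the call began; what a row does not reach only later rows make up. Full scale, the value 1, is 0.25 m for a shift and pi/2 rad for a turn. A row lasts 1/12 s, in which the tool goes at most 41.7 mm and 7.16 degrees, less where a joint would pass 70% of its speed; a pose out of reach is approached as far as the arm can. A call with a number of a shift or a turn outside -1 to 1 is refused whole. A call with a gripper value outside its range is refused whole. OPENING is the closure, from 0 (fully open) to 1 (shut), set as the call begins (- or left out, the last holds). The fingers move at their own pace and stop on an object; the grip force is fixed at half the most. Time passes only in rows, so rows that repeat a pose let the fingers close, or fill a call up. It gives the time, the measured TCP pose, the force, the opening and the grip force at its end, in the units of the state.
- bot.sense(): the state, without advancing time (a new reading comes with each control period).
- bot.read_camera(name): name is "scene" or "top" or "wrist"; returns a dict with "frame" (480x640x3 uint8, red, green, blue), "fov_y" (degrees; the focal length in pixels is half the picture's height over the tangent of half this angle, whatever the lens; pixels are square), "cx", "cy" (the principal point, pixels), "extrinsics" (4x4, takes a point from world to camera coordinates). Camera axes: x right, y up, looking along -z (the intrinsics and any distortion apply to the point x, -y, -z); pixel columns grow to the right and rows downward; lengths in m; the calibration is good to about 2 mm. A picture is of the moment at which its call begins. There is no depth.
- bot.job_done(): hands the job in; it is judged then, once.
Trained networks look in the newest picture that a camera, given by its name, has taken for a name from the list of things; names that differ only in an ending like _2 or _b are one class to them, and where a whole thing is asked for, a point or a joint stands for the part that bears it (a point fixed in the world has none). Each returns a list of dicts, best first, with "conf" (0 to 1); they miss things now and then, are a little off and sometimes report something else, mostly with a low value. They report only what shows in the picture. A call takes as long as a camera call.
- bot.look_for(camera, thing): "bbox" ([centre column, centre row, width, height] in pixels, round what is visible of it).
- bot.mark_of(camera, thing): "uv" ([column, row] in pixels: a listed point, or the origin of a listed thing).
The state is a dict: "clock": time; "q": joint angles; "qd": joint speeds; "tau": joint torques, N m; "eef_pos": TCP position; "tcp_rot": TCP orientation; "contact_force": force on the tool from outside, world axes, zero at the start; "wrist_torque": the same for the moment, N m; "gripper_width": finger opening in m; "grip_force": force on a finger pad.
Only numpy, scipy, OpenCV 4.12 (cv2) and the standard library are available. Lean on these libraries where they do the work, as an engineer would, in place of code of your own. Each camera call takes 0.05 s, during which the arm holds its last target. There are 200 camera calls.

## Working session

There is one attempt and no reset: what is moved stays moved. The work goes in short steps, Python scripts to look and compute and a shell command to move; the robot and the scene stay as the last step left them, time stands still between calls to the robot, and variables do not carry over. Pictures are saved under pics/ and viewed, at most 10 in all, crops included, and the job is handed in when it is done.

```bash
mkdir -p pics; cat > h.py <<'E'
import numpy as np, cv2
from workcell import bot
def snap(n,f):
    c=bot.read_camera(n); cv2.imwrite('pics/'+f,cv2.cvtColor(c['frame'],cv2.COLOR_RGB2BGR)); return c
def ray(c,uv):
    f=240/np.tan(np.radians(c['fov_y'])/2); E=np.array(c['extrinsics']); R,t=E[:3,:3],E[:3,3]
    d=np.array([(uv[0]-c['cx'])/f,-(uv[1]-c['cy'])/f,-1]); return -R.T@t, R.T@d
def at_z(c,uv,z):
    o,d=ray(c,uv); return o+d*(z-o[2])/d[2]
def proj(c,p):
    f=240/np.tan(np.radians(c['fov_y'])/2); E=np.array(c['extrinsics']); q=E[:3,:3]@p+E[:3,3]
    return np.array([c['cx']+f*q[0]/-q[2], c['cy']-f*q[1]/-q[2]])
E
python3 - <<'E'
from h import *
np.set_printoptions(precision=3,suppress=True)
for n in ['top','scene']:
    c=snap(n,n+'1.png'); print(n,{k:c[k] for k in c if k not in('frame','extrinsics')},ray(c,[c['cx'],c['cy']]))
    for t,z in [('play_top',.057),('lid_hinge',.0555),('player',0),('lid_edge',.1),('white_tape',0),('black_tape',0),('case',0),('bottle',0)]:
        for m in bot.mark_of(n,t)[:2]: print(t,m,at_z(c,m['uv'],z))
s=bot.sense();print(s['clock'],s['eef_pos'],s['tcp_rot'],s['gripper_width'],s['contact_force'])
E
```

```text
top {'fov_y': 42.100509375199195, 'cx': 328.5787783249508, 'cy': 241.26108321359504} (array([0.392, 0.042, 1.066]), array([ 0.19 , -0.019, -0.982]))
play_top {'uv': [310.5, 317.6], 'conf': 0.64} [0.461 0.049 0.057]
lid_hinge {'uv': [312.9, 244.5], 'conf': 0.97} [0.581 0.049 0.056]
player {'uv': [313.8, 261.2], 'conf': 0.91} [0.563 0.047 0.   ]
lid_edge {'uv': [309.9, 281.9], 'conf': 0.92} [0.514 0.051 0.1  ]
white_tape {'uv': [433.4, 214.9], 'conf': 0.9} [ 0.65  -0.162  0.   ]
black_tape {'uv': [424.6, 299.6], 'conf': 0.59} [ 0.5   -0.145  0.   ]
case {'uv': [187.5, 297.2], 'conf': 0.56} [0.496 0.26  0.   ]
bottle {'uv': [198.1, 212.7], 'conf': 0.76} [0.644 0.251 0.   ]
scene {'fov_y': 57.643082949162206, 'cx': 325.0503172893579, 'cy': 239.97817812327887} (array([1.177, 0.265, 0.512]), array([-0.749, -0.317, -0.582]))
lid_hinge {'uv': [345.5, 239.7], 'conf': 0.73} [0.575 0.05  0.055]
lid_hinge {'uv': [344.9, 264.6], 'conf': 0.72} [0.642 0.075 0.056]
player {'uv': [270.6, 219.9], 'conf': 0.66} [ 0.499 -0.149  0.   ]
player {'uv': [346.1, 258.8], 'conf': 0.59} [0.559 0.048 0.   ]
white_tape {'uv': [223.4, 261.4], 'conf': 0.92} [ 0.66 -0.16  0.  ]
black_tape {'uv': [269.2, 220.2], 'conf': 0.89} [ 0.501 -0.152  0.   ]
case {'uv': [465.7, 269.2], 'conf': 0.84} [0.499 0.261 0.   ]
bottle {'uv': [442.0, 322.3], 'conf': 0.55} [0.651 0.247 0.   ]
0.9 [0.171 0.549 0.231] [ 0.15   0.989 -0.    -0.   ] 0.08533801476791437 [ 0.243 -0.416  0.292]
```

View pics/top1.png

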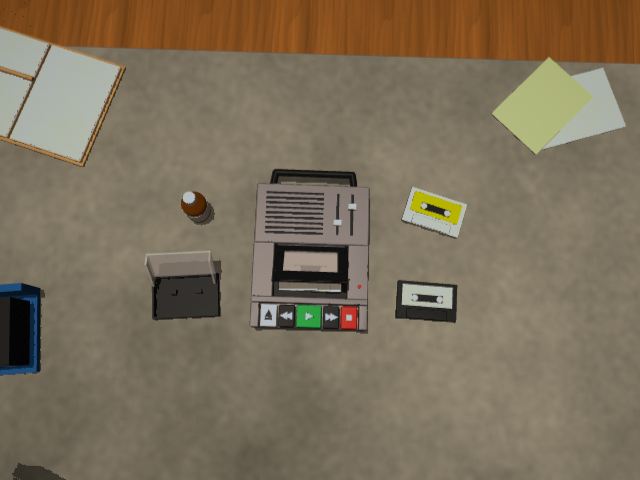

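View pics/scene1.png

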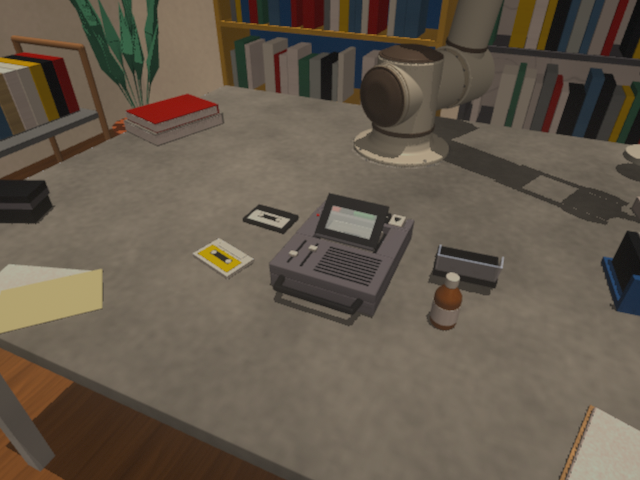

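The top view shows the player almost square to the robot. The green key is at about (309,317), the lid is standing open with its free edge near (310,250–285), and the bystanders are well clear on both sides. Next I'll fit the yaw and the lid angle.

```bash
python3 - <<'E'
from h import *
np.set_printoptions(precision=4,suppress=True)
c=bot.read_camera('top')
P={}
for t in ['eject_key','stop_key','rewind_key','forward_key','play_key']:
    b=bot.look_for('top',t)[0]; P[t]=at_z(c,b['bbox'][:2],.057 if t=='play_key' else .053); print(t,b,P[t])
d=P['eject_key']-P['stop_key']; print('yaw keys',np.arctan2(-d[0],d[1]))
# 4 corners by eye: rear-left, rear-right, front-left, front-right deck corners z=.053
C=[at_z(c,u,.053) for u in [(258,183),(369,187),(252,327),(367,331)]]; print(np.array(C),np.mean(C,0))
d=C[0]+C[1]-C[2]-C[3]; print('yaw sides',np.arctan2(d[1],d[0]))
m=bot.mark_of('top','lid_edge')[0]; h=at_z(c,bot.mark_of('top','lid_hinge')[0]['uv'],.0555)
for th in np.arange(0.3,1.15,.1):
    z=.0555+.084*np.sin(th)+.0025*np.cos(th); x=h[0]-.084*np.cos(th)+.0025*np.sin(th); print(round(th,2),proj(c,np.array([x,h[1],z])),m['uv'])
E
```

```text
eject_key {'bbox': [269.1, 317.4, 20.5, 22.6], 'conf': 0.94} [0.4606 0.1162 0.053 ]
stop_key {'bbox': [347.1, 316.9, 17.1, 22.9], 'conf': 0.63} [ 0.4641 -0.0097  0.053 ]
rewind_key {'bbox': [285.1, 318.0, 17.8, 21.2], 'conf': 0.84} [0.4602 0.0904 0.053 ]
forward_key {'bbox': [331.6, 318.1, 14.0, 24.1], 'conf': 0.66} [0.4616 0.0154 0.053 ]
play_key {'bbox': [306.4, 315.4, 23.2, 23.5], 'conf': 0.71} [0.4648 0.0561 0.057 ]
yaw keys 0.027458715283349106
[[ 0.6848  0.1433  0.053 ]
 [ 0.6827 -0.0436  0.053 ]
 [ 0.4447  0.1431  0.053 ]
 [ 0.4422 -0.0421  0.053 ]] [0.5636 0.0502 0.053 ]
yaw sides -0.0027480437312968407
0.3 [311.4472 293.2862] [311.9, 278.7]
0.4 [311.4777 290.7707] [311.9, 278.7]
0.5 [311.5215 287.7566] [311.9, 278.7]
0.6 [311.5783 284.2689] [311.9, 278.7]
0.7 [311.6479 280.3403] [311.9, 278.7]
0.8 [311.7294 276.0107] [311.9, 278.7]
0.9 [311.8222 271.3272] [311.9, 278.7]
1.0 [311.9252 266.3432] [311.9, 278.7]
1.1 [312.0373 261.118 ] [311.9, 278.7]
```

```bash
python3 -c "
import cv2;i=cv2.imread('pics/top1.png')[170:345,235:385];cv2.imwrite('pics/crop1.png',cv2.resize(i,None,fx=3.4,fy=3.4,interpolation=cv2.INTER_CUBIC))"
```

```text
(no output)
```

View pics/crop1.png

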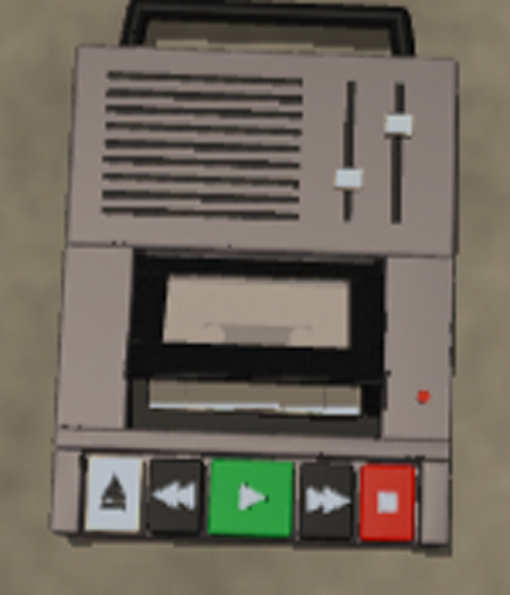

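The lid's free edge is near pixel row 282, so it is open about 0.7 rad. The play key's centre is at (309,316), which is about (0.462, 0.051). The yaw is about 0. I'll move to above the lid with the fingers shut.

```bash
python3 -m creep '[[[0.07,-0.1,0,0,0,0.01],[0.14,-0.2,0,0,0,0.02],[0.21,-0.3,0,0,0,0.03],[0.28,-0.4,0,0,0,0.04],[0.36,-0.5,0,0,0,0.05],[0.43,-0.6,0,0,0,0.06],[0.5,-0.7,0,0,0,0.07],[0.57,-0.8,0,0,0,0.08],[0.64,-0.9,0,0,0,0.09],[0.72,-1,0,0,0,0.1]]]' 1
python3 -m creep '[[[0.07,-0.1,0,0,0,0.01],[0.14,-0.2,0,0,0,0.02],[0.21,-0.3,0,0,0,0.03],[0.28,-0.4,0,0,0,0.04],[0.36,-0.5,0,0,0,0.05],[0.43,-0.6,0,0,0,0.06],[0.5,-0.7,0,0,0,0.07],[0.57,-0.8,0,0,0,0.08],[0.64,-0.9,0,0,0,0.09],[0.72,-1,0,0,0,0.1]]]' 1
python3 - <<'E'
from h import *
np.set_printoptions(precision=4,suppress=True)
c=snap('wrist','w1.png')
for t,z in [('play_top',.057),('lid_hinge',.0555),('lid_edge',.112)]:
    for m in bot.mark_of('wrist',t)[:1]: print(t,m,at_z(c,m['uv'],z))
print(ray(c,[320,240])[0]); s=bot.sense();print(s['clock'],s['eef_pos'],s['tcp_rot'],s['gripper_width'],s['contact_force'])
E
```

```text
clock: 2.13
eef_pos: [0.3513, 0.2977, 0.2315]
tcp_rot: [0.072, 0.997, 0.0, 0.0]
contact_force: [0.9, 0.8, 0.5]
gripper_width: 0.0002
grip_force: 0.0
clock: 2.97
eef_pos: [0.5314, 0.0475, 0.2314]
tcp_rot: [-0.007, 1.0, -0.0, 0.0]
contact_force: [-0.4, -0.0, -0.5]
gripper_width: -0.0001
grip_force: 0.0
lid_hinge {'uv': [321.0, 271.3], 'conf': 0.76} [0.5821 0.0494 0.0555]
lid_edge {'uv': [321.6, 207.1], 'conf': 0.77} [0.5162 0.0486 0.112 ]
[0.4605 0.0461 0.375 ]
3.1667 [0.531  0.0485 0.2309] [-0.0054  1.      0.0001 -0.0004] -0.00025639320940466494 [-1.1557 -0.1293  0.0896]
```

View pics/w1.png

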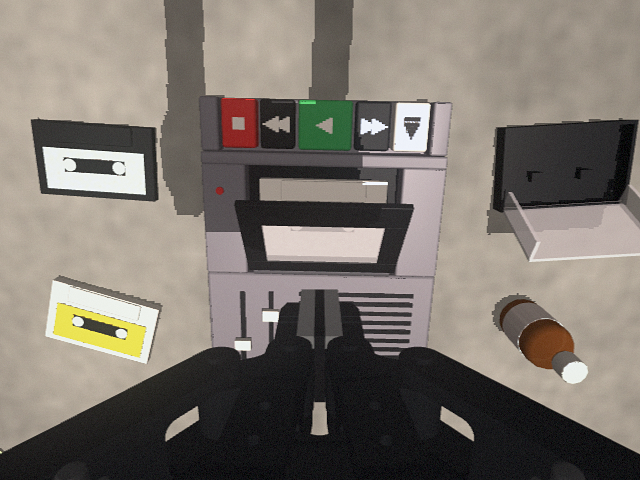

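The wrist view shows the lid's free edge at rows 202–207, the play key centred at (325,125), and the shut fingertips at (321,290). Next I'll triangulate the edge.

```bash
python3 - <<'E'
from h import *
np.set_printoptions(precision=4,suppress=True)
a=bot.read_camera('top'); w=bot.read_camera('wrist')
print('play',at_z(w,(325,125),.057),at_z(a,(308.8,316.2),.057),'hinge w',at_z(w,(320,272),.0555))
for r in (203,205):
    o,d=ray(w,(324,r)); p,e=ray(a,(310.3,281.8)); s=np.linalg.lstsq(np.c_[d,-e],p-o,rcond=None)[0]; print(o+d*s[0],p+e*s[1])
print(at_z(w,(321,290),bot.sense()['eef_pos'][2]))
E
```

```text
play [0.4648 0.0525 0.057 ] [0.4636 0.0523 0.057 ] hinge w [0.5817 0.0502 0.0555]
[0.5119 0.0517 0.1155] [0.512  0.0507 0.1155]
[0.5099 0.0515 0.1317] [0.5099 0.0506 0.1317]
[0.5218 0.0493 0.2313]
```

```bash
python3 -m creep '[[[0.01,0.01,-0.05,0,0,0],[0.01,0.01,-0.1,0,0,0],[0.01,0.01,-0.15,0,0,0],[0.01,0.01,-0.2,0,0,0],[0.01,0.01,-0.25,0,0,0],[0.01,0.01,-0.3,0,0,0],[0.01,0.01,-0.34,0,0,0],[0.01,0.01,-0.38,0,0,0],[0.01,0.01,-0.41,0,0,0],[0.01,0.01,-0.42,0,0,0]]]' 1
python3 - <<'E'
from h import *
snap('wrist','w2.png'); print(bot.sense()['eef_pos'])
E
```

```text
clock: 4.1
eef_pos: [0.5329, 0.0516, 0.1247]
tcp_rot: [-0.006, 1.0, -0.0, -0.001]
contact_force: [-0.6, -0.8, 0.2]
gripper_width: 0.0001
grip_force: 0.0
[0.53300197 0.0515484  0.12507987]
```

View pics/w2.png

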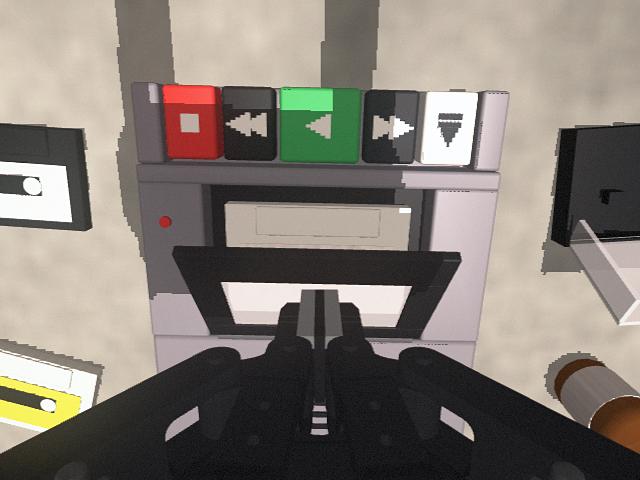

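The fingertips are above the lid, just behind its free edge (tip at row 290, edge at row 248). Now I'll follow the closing arc.

```bash
python3 -m creep '[[[0,0,-0.03,0,0,0],[0,0,-0.06,0,0,0],[0,0,-0.08,0,0,0],[-0.01,0,-0.1,0,0,0],[-0.025,0,-0.12,0,0,0],[-0.035,0,-0.14,0,0,0],[-0.045,0,-0.16,0,0,0],[-0.05,0,-0.18,0,0,0],[-0.06,0,-0.2,0,0,0],[-0.065,0,-0.22,0,0,0]]]' 1
python3 - <<'E'
from h import *
snap('wrist','w3.png'); print(bot.sense()['eef_pos'],bot.sense()['contact_force'])
E
```

```text
clock: 4.98
eef_pos: [0.5169, 0.0515, 0.0708]
tcp_rot: [-0.006, 1.0, -0.0, 0.0]
contact_force: [0.4, 0.5, 0.9]
gripper_width: -0.0001
grip_force: 0.2
[0.51639994 0.05150024 0.06987131] [ 0.34476443 -0.23293579 -0.62528575]
```

View pics/w3.png

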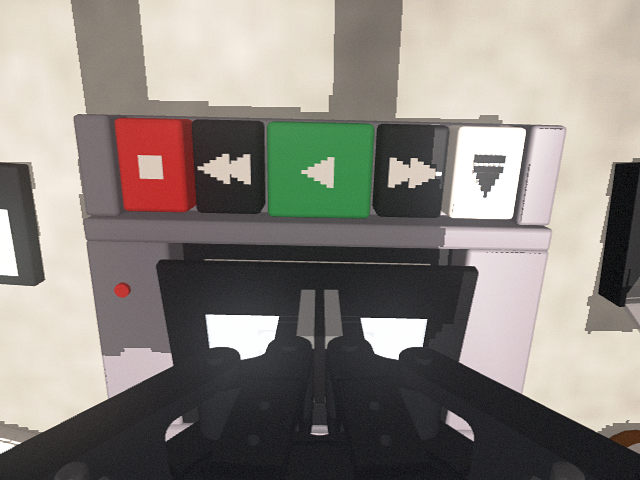

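The lid is following the tips. Its edge is at row 262 with a small gap left before the deck. I'll go on slowly until it is shut.

```bash
python3 -m creep '[[[0,0,-0.01,0,0,0],[-0.01,0,-0.02,0,0,0],[-0.01,0,-0.03,0,0,0],[-0.01,0,-0.035,0,0,0],[-0.01,0,-0.04,0,0,0],[-0.01,0,-0.045,0,0,0],[-0.01,0,-0.05,0,0,0],[-0.01,0,-0.053,0,0,0],[-0.01,0,-0.056,0,0,0],[-0.01,0,-0.056,0,0,0]]]' 1
```

```text
clock: 5.87
eef_pos: [0.5147, 0.0515, 0.0578]
tcp_rot: [-0.006, 1.0, -0.0, 0.0]
contact_force: [-4.0, 0.4, 9.4]
gripper_width: -0.0001
grip_force: 4.6
```

It met firm resistance of 9 N at z = 0.058, which is the shut height. I'll lift off and move over the play key.

```bash
python3 -m creep '[[[0,0,0.04,0,0,0],[0,0,0.08,0,0,0],[0,0,0.12,0,0,0],[-0.04,0,0.16,0,0,0],[-0.08,0,0.16,0,0,0],[-0.12,0,0.16,0,0,0],[-0.16,0,0.16,0,0,0],[-0.2,0,0.16,0,0,0],[-0.2,0,0.16,0,0,0],[-0.2,0,0.16,0,0,0]]]' 1
python3 - <<'E'
from h import *
np.set_printoptions(precision=4,suppress=True)
c=snap('wrist','w4.png'); 
for m in bot.mark_of('wrist','play_top')[:1]: print(m,at_z(c,m['uv'],.057))
for m in bot.mark_of('wrist','lid_edge')[:1]: print(m,at_z(c,m['uv'],.058))
print(bot.sense()['eef_pos'],bot.sense()['contact_force'])
E
```

```text
clock: 6.7
eef_pos: [0.4643, 0.0515, 0.0973]
tcp_rot: [-0.006, 1.0, -0.0, 0.0]
contact_force: [-0.8, -0.6, 0.3]
gripper_width: -0.0001
grip_force: 0.0
{'uv': [319.8, 272.9], 'conf': 0.98} [0.4642 0.0514 0.057 ]
[0.465  0.0514 0.0972] [ 0.1862 -0.6739 -0.4955]
```

View pics/w4.png

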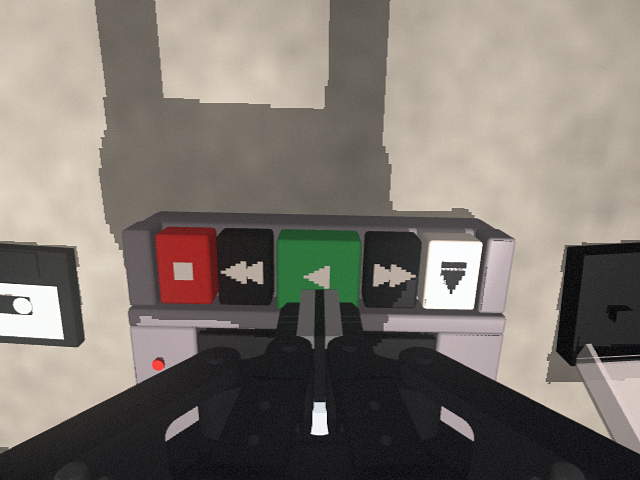

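The tips are centred over the green key, whose measured top (0.464, 0.051) matches the TCP. I'll press straight down.

```bash
python3 -m creep '[[[0,0,-0.04,0,0,0],[0,0,-0.08,0,0,0],[0,0,-0.12,0,0,0],[0,0,-0.14,0,0,0],[0,0,-0.155,0,0,0],[0,0,-0.165,0,0,0],[0,0,-0.175,0,0,0],[0,0,-0.183,0,0,0],[0,0,-0.19,0,0,0],[0,0,-0.196,0,0,0]]]' 1
```

```text
clock: 7.68
eef_pos: [0.4651, 0.0515, 0.0495]
tcp_rot: [-0.006, 1.0, -0.0, 0.001]
contact_force: [-18.8, 1.2, 48.0]
gripper_width: -0.0006
grip_force: 24.4
```

The key bottomed out at z = 0.0495. I'll lift straight up and check.

```bash
python3 -m creep '[[[0,0,0.01,0,0,0],[0,0,0.04,0,0,0],[0,0,0.1,0,0,0],[0,0,0.2,0,0,0],[0,0,0.3,0,0,0],[-0.1,0,0.4,0,0,0],[-0.2,0,0.5,0,0,0],[-0.3,0,0.6,0,0,0],[-0.4,0,0.6,0,0,0],[-0.4,0,0.6,0,0,0]]]' 1
python3 - <<'E'
from h import *
np.set_printoptions(precision=4,suppress=True)
c=bot.read_camera('wrist'); t=bot.read_camera('top')
for m in bot.mark_of('wrist','lid_edge')[:1]: print('edge',m,at_z(c,m['uv'],.058))
for m in bot.mark_of('wrist','play_top')[:1]: print('play',m,at_z(c,m['uv'],.05))
for m in bot.mark_of('top','player')[:1]: print('player',m,at_z(t,m['uv'],0))
a=cv2.resize(c['frame'],(400,300)); s=bot.read_camera('scene')['frame'][150:360,200:480]
im=np.hstack([a,cv2.resize(s,(400,300))]); im=np.vstack([im,np.hstack([cv2.resize(c['frame'][100:480,100:540],(400,300)),cv2.resize(t['frame'][160:360,180:460],(400,300))])])
cv2.imwrite('pics/fin.png',im[:,:,::-1]); print(bot.sense()['eef_pos'],bot.sense()['contact_force'])
E
```

```text
clock: 8.52
eef_pos: [0.3624, 0.0516, 0.2002]
tcp_rot: [-0.006, 1.0, -0.0, 0.002]
contact_force: [-0.2, -0.0, 0.2]
gripper_width: 0.0003
grip_force: 0.0
player {'uv': [311.4, 260.9], 'conf': 0.93} [0.5629 0.0507 0.    ]
[0.3651 0.0514 0.1979] [0.2143 0.9567 0.0547]
```

View pics/fin.png

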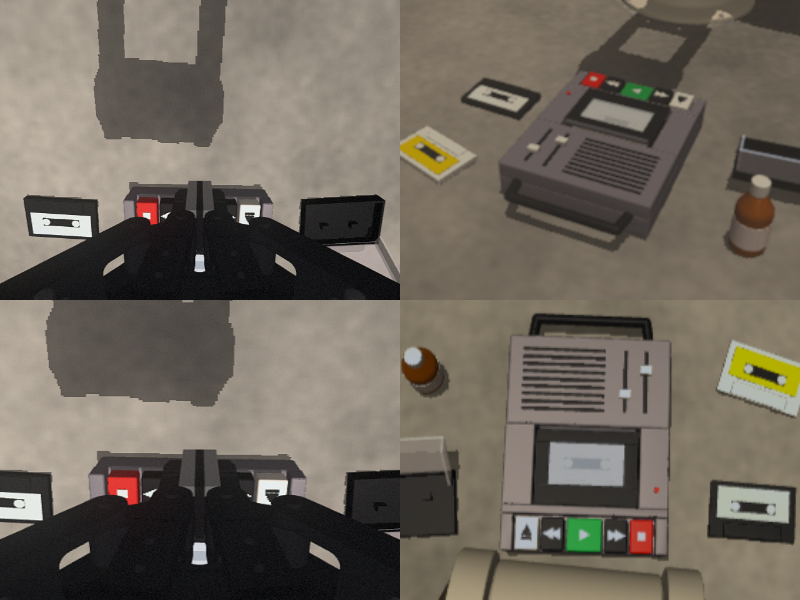

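The pictures show the lid flat on the deck, the green key sunk between its neighbours, and the player and bystanders where they were.

```bash
python3 -c "
from workcell import bot
print(bot.job_done())"
```

```text
the job is handed in; nothing more can be done
None
```

I shut the lid gently, pushed the green play key fully down where it stayed, and handed the job in at about 9 s; the player and the things around it had not visibly moved.

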